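Set up the coin-test frame

ROBOT

A 7-joint arm with a two-finger parallel gripper is mounted at the origin on the work surface. World frame = base frame: x ahead of the robot, y to its left, z up, the work surface at z = 0. Lengths are in m, angles in rad, forces in N, time in s.
With the tool pointing down it reaches from about 0.425 to 0.925 m from the base axis. Payload 6.8 kg.
Tool frame: the origin (TCP) lies midway between the tips of the shut fingers; the grasp point (between the pads) lies 19 mm behind it (r.grip_depth is the distance from the TCP to the grasp point, in m); z points along the fingers, y is the line along which they close (so a half turn about z gives the same grasp; the last joint's range is limited). The gripper opens to 85 mm and grips with 20 to 120 N. Pads are 22 mm wide; open, the fingers measure 114 mm over their backs; the gripper's body (76 mm by 85 mm) begins 54 mm behind the grasp point. The pads swing forward as they close: fully open they stand 13 mm farther back than shut.
Start: joints at [-1.442, 0.477, 0.022, 1.555, -0.011, 1.109, -0.083], TCP at [0.158, 0.656, 0.231] pointing down, gripper open.
Joint ranges: [-2.96, 2.96], [-0.34, 2.1], [-1.41, 1.46], [0.24, 2.44], [-1.37, 4.51], [0.17, 1.92], [-2.96, 2.96]. Speed limits (rad/s): [2.39, 2.39, 3.14, 3.14, 3.14, 3.14, 3.14].

INTERFACE

Orientations are given as a rotation vector (axis times angle).
In Python, from bench import telemetry, grab_frame, calibration, order, silhouettes, r gives the robot as it stands.
- The arm moves only by the tool apply_moves, never from a script. Its argument "moves" is a list of rows, each a list of 7 numbers: the turn, a rotation vector about the tool's x, y, z scaled (see below), then the shift along the tool's x, y, z scaled (see below), then the opening, from -1 (shut) to 1 (fully open). A call has exactly 8 rows; each row shifts and turns the commanded pose from where the row before left it, along the tool's axes as they then stand; what a row does not reach is not made up. The controller multiplies each number of a shift by 1000 mm and each number of a turn by 6 degrees. A row lasts 1/12 s, in which the tool goes at most 41.7 mm and 7.16 degrees, less where a joint would pass 70% of its speed; a pose out of reach is approached as far as the arm can. A call with a number of a shift or a turn outside -1 to 1 is refused whole. A call with a gripper value outside its range is refused whole. The fingers move at their own pace and stop on an object; "grip_force" is the grip in N (left out, the last holds). Time passes only in rows, so rows that do not move let the fingers close, or fill a call up. It gives the time, the measured TCP pose, the force, the opening and the grip force at its end, in the units of the state.
- telemetry.get_obs(): the state, without advancing time (a new reading comes with each control period).
- grab_frame(name): name is "scene" or "top"; returns the picture (480x640x3 uint8, blue, green, red); there is no depth.
- calibration(name): a dict with "fx", "fy", "cx", "cy" (pixels), "world_from_camera" (4x4, takes a point from camera to world coordinates). Camera axes: x right, y down, z forward; pixel columns grow to the right and rows downward; lengths in m; the calibration is good to about 2 mm. A picture is of the moment at which its call begins. calibration takes no time and is no camera call.
- order.hand_in(): hands the job in; it is judged then, once.
Trained networks look in the newest picture that a camera, given by its name, has taken for a name from the list of things; names that differ only in an ending like _2 or _b are one class to them, and where a whole thing is asked for, a point or a joint stands for the part that bears it (a point fixed in the world has none). Each returns a list of dicts, best first, with "p" (0 to 1); they miss things now and then, are a little off and sometimes report something else, mostly with a low value. They report only what shows in the picture. A call takes as long as a camera call. They do not tell look-alikes from the thing itself.
- silhouettes(thing, camera): "mask" (480x640 bool, what is visible of it) and "extent" ([centre column, centre row, width, height] in pixels, round what is visible of it).
The state is a dict: "clock": time; "joints": joint angles; "qvel": joint speeds; "tau": joint torques, N m; "tcp_pos": TCP position; "orientation": TCP orientation; "contact_force": force on the tool from outside, world axes, zero at the start; "moment": the same for the moment, N m; "grip_width": finger opening in m; "gripper_force": force on a finger pad.
Only numpy, scipy, OpenCV 4.12 (cv2) and the standard library are available. Lean on these libraries where they do the work, as an engineer would, in place of code of your own. Each camera call takes 0.05 s, during which the arm holds its last target. There are 200 camera calls.

TASK

Get the coin tester ready: move the bronze cam out of the brass tray and set it down flat in the blue parts dish, hub up, beside the collar, and turn the black selector on the dial until it points at the red marker. Only when the selector is set, push the tray fully home with both copper coins still lying in it. Leave everything else on the bench where it is.

Things in the scene. Friction and masses are not known exactly. Their poses are not given: they have to be found in the camera images.
- frame: Green coin-test frame bolted to the table: a steel base plate 170 (x) by 360 (y) by 6 mm carries a housing 140 (x) by 165 (y), its flat roof 60 mm above the table. Origin on the table under the closed tray's centre; the housing spans y -85 to +80 mm. A tunnel 116 mm wide, with 40 mm of height above the table under its roof, opens at the +y end; the tray slides out of it along the frame's +y.
- tray (a joint): Brass tray's slide in m: 0 = fully home in the housing (stop), about 0.15 = drawn out along the frame's +y. Friction about 2 N; stays where left.
- tray_floor (a point): Centre of the tray's inner floor (about 10 mm above the table); axes as the frame's. Inside 104 (x) by 153 (y) mm; side and back walls 3 mm thick and 10 mm above the floor; the front plate at +y stands 40 mm above the floor.
- tray_front (a point): Middle of the top edge of the tray's brass front plate (116 mm wide, 5 mm thick), on its outer (+y) face, 50 mm above the table. Push here or lower, along the frame's -y.
- selector (a joint): Selector knob's angle in rad, counter-clockwise from above; it clicks into a detent every pi/6 (30 degrees) from -4 to +4 steps (stops at +-2.2). At 0 it points along the frame's -x; the direction it points to is the frame's yaw + pi + this value. Breakaway about 0.07 N m.
- selector_grip (a point): Point on the knob's vertical axis, 92 mm above the table, the height to grip. The black knob's grip is an upright bar 46 mm long (along its pointing direction), 14 mm wide, from 72 to 100 mm above the table, on a skirt of 56 mm diameter whose top is at 72 mm. A white line on the bar and a white nose on the skirt show the pointing end.
- selector_tip (a point): The point of the dial that the knob points at: 47 mm from its axis, 63 mm above the table, on the circle of the marker buttons.
- cam: Bronze cam lying in the drawn-out tray: a plate 8 mm thick, 36 mm across with a lobe along its own x reaching 24 mm from the centre, and on it a round hub of 18 mm diameter, up to 38 mm above its underside. Origin at the underside on the hub's axis, z up the hub. 80 to 170 g. Too tall for the tunnel.
- coin_a: Copper coin, 30 mm diameter, 5 mm thick, loose in the tray; origin at its underside.
- coin_b: The other copper coin, the same.
- dish: Blue open square parts dish 130 by 130 mm outside, 22 mm high, walls and floor 4 mm, heavy, on the left or the right of the frame. Origin at the centre of its underside.
- collar: Steel collar lying in the dish near its +x +y corner: 24 mm diameter, 14 mm high, loose; origin at its underside.
- meter_head: White enamel meter head, 96 mm diameter, 182 mm tall, beyond the housing and to its right; origin at its underside. Bystander. (Fixed equipment, always there, under 185 mm high: drawers at the right edge, y below -0.5 m, x 0.58 to 0.90; a vise at the left edge, y above 0.5 m, x 0.55 to 0.9; a power supply and a bin at the back, beyond x = 0.77.)
- ramp: Steel coin ramp on a foot 120 by 70 mm, up to 78 mm high, on the side of the frame away from the dish; origin at its underside. Bystander.
- oil_bottle: Amber bottle, 40 mm diameter, 140 mm tall, close beyond the tray; origin at its underside. Bystander.
- screw_jar: Clear jar with a red cap, 48 mm diameter, 65 mm tall, on the robot's side of the housing; origin at its underside. Bystander.
- screwdriver: Screwdriver 160 mm long lying along the tray's side near the robot; under 35 mm high. Bystander.
- gear: Brass gear of 56 mm diameter, 18 mm high, lying behind the frame. Bystander.
- mark_red: The red one of six round marker buttons (red, blue, green, yellow, black, grey; which is where varies), 13 mm diameter, 2 mm thick, fixed on the white dial face at detents -4, -3, -2, 2, 3 and 4, 47 mm from the knob's axis; origin at its underside, 62 mm above the table. The knob must point at this one.
Things that resemble listed ones, but are neither listed nor needed, are in the scene too. What is shaped like the cam but turquoise is not meant. Several things look just like the dish: the one meant starts farthest to the robot's right.

How it is judged:
On the way, in this order (a step that is already met when the one before it is completed fails the run):
1. the selector points at the red marker while the tray is still out (horizontal distance between selector_tip and mark_red below 0.006 m and value of joint tray above 0.1 m), for 0.2 s.
2. the tray is pushed home (value of joint tray below 0.004 m and horizontal distance between selector_tip and mark_red below 0.006 m), for 0.2 s.
At the end, for the whole second after the job is handed in: The selector's tip point lies within 6 mm of the red marker's centre, the tray is within 4 mm of its inner stop, both coins lie on the tray's floor, and the cam rests flat (within 7 degrees) and still on the dish's floor, hub up, with the collar still in the dish (all of step 2 and linear speed of cam below 0.01 m/s and angle between cam's own z axis and vertical below 0.12 rad and x of cam in the frame of dish between -0.06 and 0.06 m and y of cam in the frame of dish between -0.06 and 0.06 m and z of cam in the frame of dish below 0.008 m and x of coin_a in the frame of tray_floor between -0.052 and 0.052 m and y of coin_a in the frame of tray_floor between -0.076 and 0.076 m and z of each of coin_a, coin_b in the frame of tray_floor below 0.008 m and x of coin_b in the frame of tray_floor between -0.052 and 0.052 m and y of coin_b in the frame of tray_floor between -0.076 and 0.076 m and x of collar in the frame of dish between -0.062 and 0.062 m and y of collar in the frame of dish between -0.062 and 0.062 m and z of collar in the frame of dish below 0.012 m); the robot touches nothing.
It fails at once if a bystander (meter head, ramp, oil bottle, screw jar, screwdriver or gear) is shifted by more than 25 mm (distance of any of meter_head, ramp, oil_bottle, screw_jar, screwdriver, gear from where it was at the start of the episode above 0.025 m).
It also fails if it takes over 72 s, if anything falls off the work surface, if the arm or the gripper's body presses on something with over 40 N, if the wrist force passes 120 N, or if a joint passes its speed limit or range.

## Working session

There is one attempt and no reset: what is moved stays moved. The work goes in short steps, Python scripts to look and compute and a tool call to move; the robot and the scene stay as the last step left them, time stands still between calls to the robot, and variables do not carry over. Pictures are saved under pics/ and viewed, at most 10 in all, crops included, and the job is handed in when it is done.

Besides the shell and the picture viewer there is one more tool, called after ">>>" in YAML: its name, and indented under it one key for each argument. apply_moves: Moves the arm, as the interface text tells. Its arguments: {"type":"object","properties":{"moves":{"type":"array"},"grip_force":{"type":"number"}},"required":["moves"]}

```bash
mkdir -p pics; ls
python3 - <<'E'
from bench import telemetry, grab_frame, calibration, silhouettes
import cv2,numpy as np
print(telemetry.get_obs())
for c in("scene","top"):
    f=grab_frame(c); cv2.imwrite(f"pics/{c}0.png",f)
    k=calibration(c); print(c,k)
    for t in ["frame","tray","selector","cam","coin_a","dish","collar","mark_red","meter_head","ramp","oil_bottle","screw_jar","screwdriver","gear"]:
        try:
            for d in silhouettes(t,c)[:5]: print(t,round(d["p"],2),np.round(d["extent"]).astype(int).tolist())
        except Exception as e: print(t,e)
E
```

```text
pics
{'clock': 0.0, 'joints': array([-1.442107  ,  0.47783104,  0.02233035,  1.55644124, -0.01149739,
        1.10928972, -0.08310763]), 'qvel': array([ 0.00049151,  0.00105763, -0.00015914,  0.00010107, -0.00120208,
       -0.0018141 ,  0.00072076]), 'tau': array([ 2.21108958e-04, -5.96447754e+01,  1.60812624e+00, -2.81183946e+01,
        1.25248989e-02,  9.46018612e-03,  1.75045795e-05]), 'tcp_pos': array([0.15821494, 0.65559299, 0.2303091 ]), 'orientation': array([-3.71032859e-01, -3.11952170e+00,  2.88931278e-03]), 'contact_force': array([-0.28204602, -0.0731431 , -0.19650946]), 'moment': array([ 0.03984549, -0.00662628,  0.05605349]), 'gripper_force': 0.0, 'grip_width': 0.08547155405240117}
scene {'fx': 499.07496623450214, 'fy': 499.07496623450214, 'cx': 324.6536369379438, 'cy': 230.66387776432362, 'world_from_camera': array([[-0.40759022,  0.68461166, -0.60429884,  1.09559444],
       [ 0.9131467 ,  0.3013861 , -0.27446226,  0.28486791],
       [-0.00577279, -0.66368162, -0.7479929 ,  0.79498135],
       [ 0.        ,  0.        ,  0.        ,  1.        ]])}
frame 0.85 [293, 2
[... 1070 characters left out ...]
54]
tray 0.18 [344, 216, 150, 87]
selector 0.95 [376, 219, 24, 30]
selector 0.39 [193, 255, 45, 48]
cam 0.61 [324, 223, 17, 18]
cam 0.45 [332, 292, 16, 15]
coin_a 0.54 [318, 205, 7, 12]
coin_a 0.41 [476, 254, 70, 65]
dish 0.67 [421, 333, 62, 60]
dish 0.64 [310, 209, 64, 55]
dish 0.58 [476, 255, 68, 67]
collar 0.73 [315, 154, 17, 27]
collar 0.46 [453, 248, 11, 13]
mark_red 0.65 [192, 256, 45, 51]
meter_head 0.77 [432, 162, 46, 58]
meter_head 0.2 [375, 217, 19, 21]
ramp 0.98 [193, 257, 42, 56]
oil_bottle 0.72 [316, 155, 21, 30]
oil_bottle 0.64 [375, 217, 24, 26]
oil_bottle 0.42 [430, 160, 48, 52]
screw_jar 0.79 [390, 270, 17, 18]
screwdriver 0.94 [330, 263, 39, 16]
gear 0.85 [358, 174, 23, 18]
```

Run:
```python
import cv2
f=cv2.imread("pics/top0.png"); cv2.imwrite("pics/top_c.png",cv2.resize(f[120:370,150:550],(800,500),interpolation=cv2.INTER_CUBIC))
f=cv2.imread("pics/scene0.png"); cv2.imwrite("pics/scene_c.png",cv2.resize(f[120:390,130:530],(800,540),interpolation=cv2.INTER_CUBIC))
```

```text
(no output)
```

View pics/top_c.png

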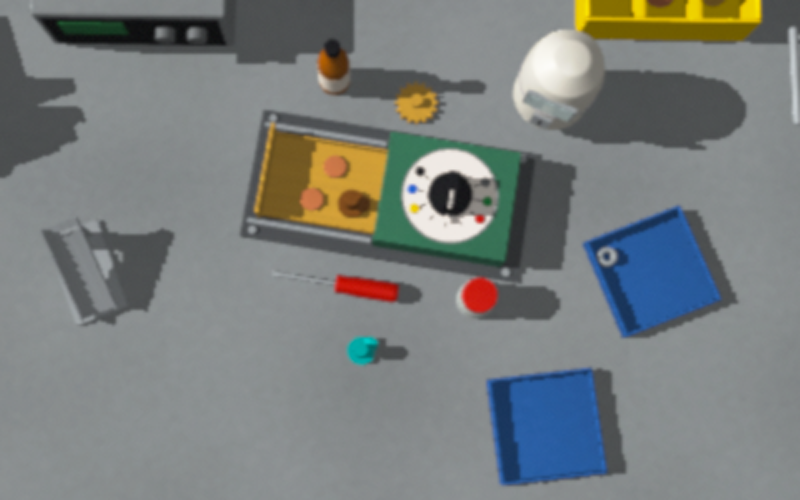

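View pics/scene_c.png

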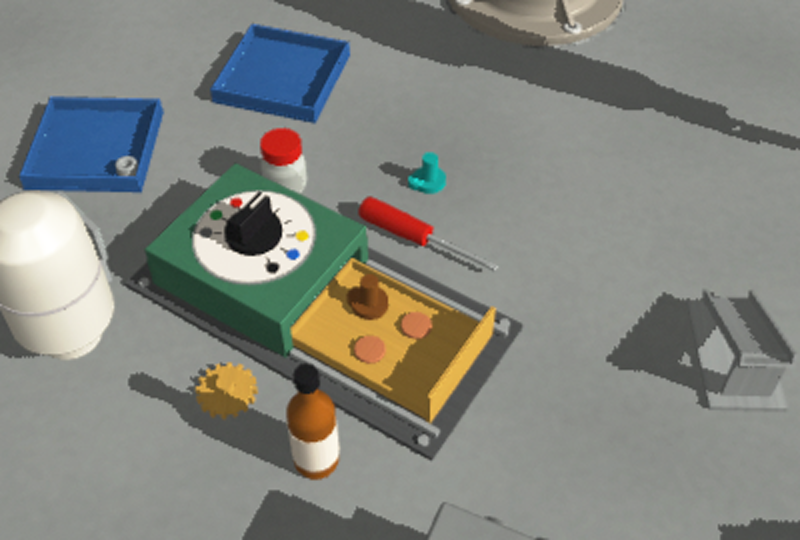

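The top view shows the tray at the left with the cam at about full-frame pixel (324,223). The two coins are at about (318,203) and (306,220), and the dial is at (375,218) with red at about (390,229).

There are two dish candidates: (476,255), which holds the collar, and (421,333), which is empty. Image right is world −y, so (476,255) is the farthest to the robot's right, and it's the one holding the collar. That is the dish meant. The bronze cam is the one in the tray; the turquoise one at (332,294) is a decoy.

```bash
cat > h.py <<'E'
import cv2,numpy as np
from bench import telemetry, grab_frame, calibration, silhouettes
from scipy.optimize import least_squares
from scipy.spatial.transform import Rotation as Ro
K={c:calibration(c) for c in("scene","top")}
def proj(c,P):
    k=K[c];T=np.linalg.inv(k["world_from_camera"]);p=np.atleast_2d(P)@T[:3,:3].T+T[:3,3]
    return np.c_[k["fx"]*p[:,0]/p[:,2]+k["cx"],k["fy"]*p[:,1]/p[:,2]+k["cy"]]
def ray(c,uv,z):
    k=K[c];T=k["world_from_camera"];d=T[:3,:3]@[(uv[0]-k["cx"])/k["fx"],(uv[1]-k["cy"])/k["fy"],1];o=T[:3,3]
    return (o+d*(z-o[2])/d[2])[:2]
def blobs(f,roi,lo,hi,amin=3):
    x0,y0,x1,y1=roi;h=cv2.cvtColor(f[y0:y1,x0:x1],cv2.COLOR_BGR2HSV)
    m=cv2.inRange(h,np.array(lo),np.array(hi))
    n,l,s,c=cv2.connectedComponentsWithStats(m)
    return sorted([(int(s[i,4]),(c[i]+[x0,y0]).round(2).tolist()) for i in range(1,n) if s[i,4]>=amin],reverse=True)
def goal(p,yaw=None):
    """print the turn and shift (tool axes, m) to TCP p, tool y at world yaw (mod pi), pointing down"""
    o=telemetry.get_obs();R=Ro.from_rotvec(o["orientation"]).as_matrix()
    print("tcp",o["tcp_pos"].round(4),"yaw y",np.arctan2(R[1,1],R[0,1]).round(3),"j",o["joints"].round(2),"t",round(o["clock"],2),"F",o["contact_force"].round(1),"w",round(o["grip_width"],4))
    if yaw is None: Rt=R
    else:
        a=[np.array([[np.sin(y),np.cos(y),0],[-np.cos(y),np.sin(y),0],[0,0,-1.]]) for y in(yaw,yaw+np.pi)]
        Rt=min(a,key=lambda A:Ro.from_matrix(R.T@A).magnitude())
    print("turn units(6deg)",(np.degrees(Ro.from_matrix(R.T@Rt).as_rotvec())/6).round(2),"shift after turn",(Rt.T@(np.array(p)-o["tcp_pos"])).round(4),"before",(R.T@(np.array(p)-o["tcp_pos"])).round(4))
E
python3 - <<'E'
from h import *
F={c:cv2.imread(f"pics/{c}0.png") for c in K}
roi={"top":(348,190,404,245),"scene":(222,208,294,264)}
cols={"red":((0,150,90),(8,255,255)),"blue":((100,120,80),(125,255,255)),"green":((40,120,30),(90,255,110)),"yellow":((22,120,120),(34,255,255))}
for c in K:
    for n,(a,b) in cols.items(): print(c,n,blobs(F[c],roi[c],a,b)[:4], [ray(c,q[1],.064).round(4).tolist() for q in blobs(F[c],roi[c],a,b)[:3]])
    print(c,"white",[(a,q,ray(c,q,.062).round(4)) for a,q in blobs(F[c],roi[c],(0,0,130),(180,45,255))[:3]])
    print(c,"coin",blobs(F[c],{"top":(280,185,345,240),"scene":(280,245,380,320)}[c],(3,110,120),(14,200,255))[:4])
    for d in silhouettes("cam",c)[:2]:
        m=d["mask"];ys,xs=np.where(m);print("cam",round(d["p"],2),m.sum(),xs.mean(),ys.mean(),xs.min(),xs.max(),ys.min(),ys.max())
    for t in("collar","dish"):
        for d in silhouettes(t,c)[:3]:
            r=cv2.minAreaRect(np.argwhere(d["mask"])[:,::-1].astype(np.float32));print(t,round(d["p"],2),[ray(c,q,.022 if t=="dish" else .014).round(3).tolist() for q in cv2.boxPoints(r)])
def crop(c,x0,y0,x1,y1,s):return cv2.resize(F[c][y0:y1,x0:x1],None,fx=s,fy=s,interpolation=cv2.INTER_CUBIC)
a=crop("top",270,180,430,250,5);b=crop("scene",215,205,375,255,5);b=crop("scene",222,205,382,325,5)[:, :]
b=cv2.resize(b,(333,250));cv2.imwrite("pics/tray_top.png",a)
cv2.imwrite("pics/tray_scene.png",crop("scene",222,208,382,328,5))
E
```

```text
scene red [(18, [247.72, 220.83])] [[0.5429, -0.1345]]
scene blue [(22, [276.27, 246.82])] [[0.5797, -0.0509]]
scene green [(16, [237.94, 227.12])] [[0.5654, -0.1438]]
scene yellow [(25, [280.8, 237.4])] [[0.5552, -0.054]]
scene white [(1427, [257.23, 240.43], array([ 0.5789, -0.093 ])), (249, [283.39, 213.0], array([ 0.4934, -0.0802])), (71, [230.27, 209.77], array([ 0.529 , -0.1838]))]
scene coin [(170, [314.52, 294.22]), (168, [316.45, 268.54]), (162, [337.69, 282.07]), (4, [292.5, 317.0])]
cam 0.66 189 344.07936507936506 208.28571428571428 335 352 198 215
cam 0.59 304 312.9703947368421 269.01973684210526 303 322 258 278
collar 0.58 [[0.498, -0.32], [0.489, -0.299], [0.513, -0.284], [0.522, -0.304]]
collar 0.55 [[0.67, -0.022], [0.646, 0.016], [0.745, 0.079], [0.767, 0.044]]
dish 0.97 [[0.588, -0.38], [0.46, -0.474], [0.402, -0.319], [0.535, -0.239]]
dish 0.82 [[0.388, -0.267], [0.235, -0.333], [0.216, -0.164], [0.367, -0.114]]
top red [(10, [389.5, 228.8])] [[0.546, -0.1351]]
top blue [(9, [356.0, 214.0])] [[0.5819, -0.0525]]
top green [(51, [357.49, 243.06]), (12, [402.67, 239.1
[... 235 characters left out ...]
394.82, 190.93], array([ 0.6425, -0.1488])), (55, [392.47, 215.73], array([ 0.5793, -0.1428]))]
top coin [(105, [305.38, 219.01]), (96, [317.11, 202.88]), (41, [324.22, 220.29])]
cam 0.61 167 326.02994011976045 221.34730538922156 319 334 215 228
cam 0.45 163 330.67484662576686 294.5276073619632 324 338 288 301
collar 0.73 [[0.792, 0.07], [0.792, 0.031], [0.719, 0.029], [0.718, 0.068]]
collar 0.46 [[0.516, -0.289], [0.516, -0.312], [0.498, -0.311], [0.498, -0.288]]
dish 0.67 [[0.351, -0.145], [0.371, -0.28], [0.238, -0.295], [0.218, -0.162]]
dish 0.64 [[0.553, 0.148], [0.673, 0.13], [0.647, -0.023], [0.528, -0.003]]
dish 0.58 [[0.526, -0.268], [0.58, -0.397], [0.455, -0.442], [0.402, -0.315]]
```

View pics/tray_top.png

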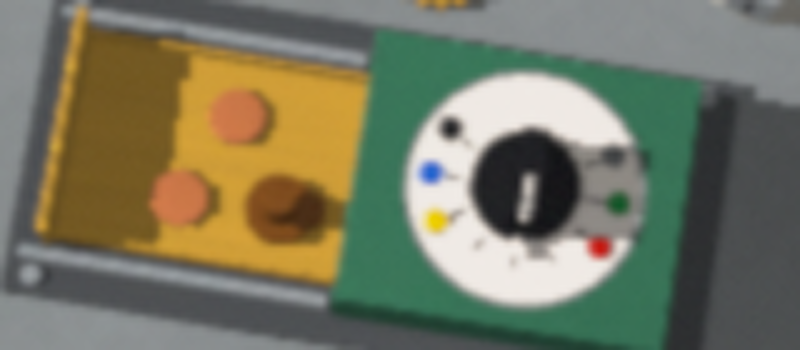

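View pics/tray_scene.png

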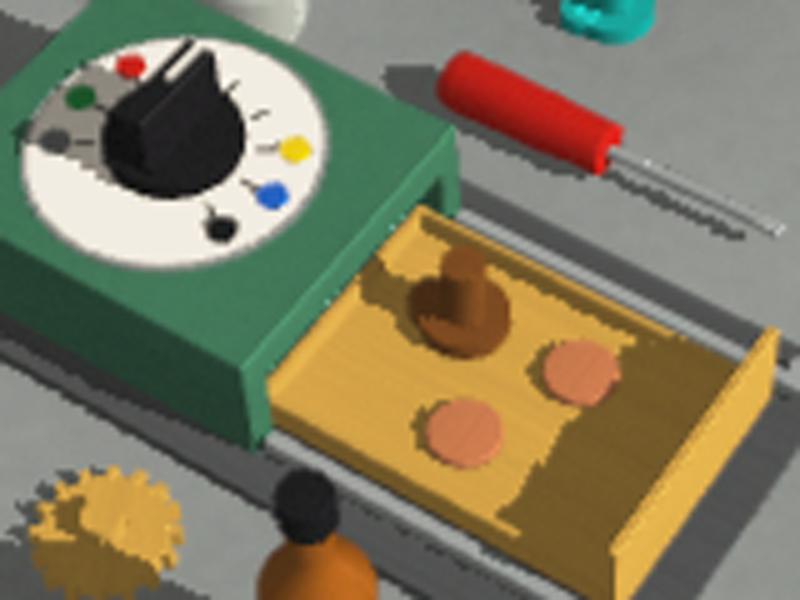

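Run:
```python
from h import *
obs={"scene":{2:(247.72,220.83),-3:(276.27,246.82),3:(237.94,227.12),-2:(280.8,237.4)},"top":{2:(389.5,228.8),-3:(356,214),3:(393.3,220.4),-2:(356.79,223.64)}}
def M(p,k,z=.064,rad=.047):
    a=p[2]+np.pi+k*np.pi/6;return [p[0]+rad*np.cos(a),p[1]+rad*np.sin(a),z]
for cs in(["scene"],["top"],["scene","top"]):
    s=least_squares(lambda p:np.concatenate([(proj(c,M(p,k))[0]-uv) for c in cs for k,uv in obs[c].items()]),[.57,-.094,-.16]);print(cs,s.x.round(4),np.sqrt(2*s.cost/len(s.fun)).round(2))
p=s.x; print("red",np.round(M(p,2),4))
for v in(0,.5,1): print("bar line at steps",v,[ (c,[proj(c,M(p,v,.1,r))[0].round(1).tolist() for r in(-.02,.0,.02)]) for c in K],"nose",[proj(c,M(p,v,.072,.027))[0].round(1).tolist() for c in K])
print("white line px top",(270+530/5,180+175/5),(270+522/5,180+222/5),"scene",(222+165/5,208+80/5),(222+195/5,208+40/5))
# cam hub top z .048, plate centre z .018
print("hubtop scene",ray("scene",(222+465/5,208+256/5),.048),"top",ray("top",(270+292/5,180+200/5),.048))
print("plate scene",ray("scene",(222+460/5,208+312/5),.014),"top",ray("top",(270+280/5,180+208/5),.018))
# tray front top edge, ends
print("front top ends",ray("top",(270+80/5,180+10/5),.05),ray("top",(270+40/5,180+232/5),.05),ray("scene",(222+775/5,208+332/5),.05),ray("scene",(222+614/5,208+550/5),.05))
y=p[2];ex=np.array([np.cos(y),np.sin(y)]);ey=np.array([-np.sin(y),np.cos(y)]);print("ex",ex,"ey",ey)
# dish
F=cv2.imread("pics/top0.png")
for c in K:
    f=cv2.imread(f"pics/{c}0.png");x0,y0,x1,y1={"top":(435,215,515,295),"scene":(130,160,220,222)}[c]
    m=cv2.inRange(cv2.cvtColor(f,cv2.COLOR_BGR2HSV),(100,100,30),(125,255,255));mm=np.zeros_like(m);mm[y0:y1,x0:x1]=m[y0:y1,x0:x1]
    q=cv2.minAreaRect(np.argwhere(mm)[:,::-1].astype(np.float32)) ;h=cv2.convexHull(np.argwhere(mm)[:,::-1].astype(np.int32));a=cv2.approxPolyDP(h,4,True)[:,0];print(c,a.tolist(),[ray(c,u,.022).round(3).tolist() for u in a])
```

```text
['scene'] [ 0.5724 -0.0976 -0.1507] 0.08
['top'] [ 0.5748 -0.0985 -0.1531] 0.14
['scene', 'top'] [ 0.5735 -0.0978 -0.1515] 0.4
red [ 0.5441 -0.1345  0.064 ]
bar line at steps 0 [('scene', [[247.6, 231.3], [254.3, 224.6], [260.8, 218.0]]), ('top', [[376.8, 206.6], [375.5, 214.6], [374.3, 222.7]])] nose [[264.4, 225.6], [372.9, 227.6]]
bar line at steps 0.5 [('scene', [[250.0, 232.1], [254.3, 224.6], [258.4, 217.2]]), ('top', [[374.6, 206.5], [375.5, 214.6], [376.5, 222.7]])] nose [[261.3, 224.4], [375.8, 227.7]]
bar line at steps 1 [('scene', [[252.7, 232.5], [254.3, 224.6], [255.7, 216.8]]), ('top', [[372.5, 207.0], [375.5, 214.6], [378.6, 222.3]])] nose [[257.8, 224.0], [378.6, 227.1]]
white line px top (376.0, 215.0) (374.4, 224.4) scene (255.0, 224.0) (261.0, 216.0)
hubtop scene [0.56587333 0.02356473] top [0.56900939 0.01551187]
plate scene [0.5678378 0.0215612] top [0.57074879 0.02169674]
front top ends [0.66477138 0.12404309] [0.55048948 0.14083208] [0.5534945  0.14425492] [0.66383733 0.12554113]
ex [ 0.98854525 -0.1509248 ] ey [0.1509248  0.98854525]
scene [[209, 169], [200, 215], [142, 214], [140, 205], [155, 168]] [[0.404, -0.324], [0.537, -0.26], [0.585, -0.376], [0.565, -0.397], [0.452, -0.441]]
top [[510, 269], [462, 288], [442, 241], [489, 223]] [[0.456, -0.441], [0.407, -0.32], [0.524, -0.272], [0.573, -0.392]]
```

The selector axis is at (0.5735, −0.098), frame yaw −0.15, and it points at 0. Red is at detent +2, so the knob needs 60° counter-clockwise. The cam hub is at about (0.568, 0.022) and the dish centre at about (0.491, −0.355), which agree with the given sizes. I'll do the selector first.

```bash
python3 -c "
from h import *
goal([.5735,-.0978,.2],1.419)"
```

```text
tcp [0.1583 0.6562 0.2313] yaw y 1.334 j [-1.44  0.48  0.02  1.56 -0.01  1.11 -0.08] t 1.8 F [ 0.2 -0.5  0.5] w 0.0855Traceback (most recent call last):
  File "<string>", line 3, in <module>
    goal([.5735,-.0978,.2],1.419)
    ~~~~^^^^^^^^^^^^^^^^^^^^^^^^^
  File "h.py", line 24, in goal
    Rt=min(a,key=lambda A:Ro.from_matrix(R.T@A).magnitude())
  File "h.py", line 24, in <lambda>
    Rt=min(a,key=lambda A:Ro.from_matrix(R.T@A).magnitude())
                          ~~~~~~~~~~~~~~^^^^^^^
  File "scipy/spatial/transform/_rotation.pyx", line 1143, in scipy.spatial.transform._rotation.Rotation.from_matrix
ValueError: Non-positive determinant (left-handed or null coordinate frame) in rotation matrix 0: [[-9.96388805e-01  8.49078834e-02 -2.54602726e-05]
 [ 8.49078848e-02  9.96388803e-01 -6.46462427e-05]
 [-1.98793549e-05  6.65745704e-05  9.99999998e-01]].
```

```bash
sed -i 's/\[np.sin(y),np.cos(y),0\],\[-np.cos(y),np.sin(y),0\]/[-np.sin(y),np.cos(y),0],[np.cos(y),np.sin(y),0]/' h.py; python3 -c "
from h import *
goal([.5735,-.0978,.2],1.419)"
```

```text
tcp [0.1583 0.6562 0.2313] yaw y 1.334 j [-1.44  0.48  0.02  1.56 -0.01  1.11 -0.08] t 1.8 F [ 0.2 -0.5  0.5] w 0.0855
turn units(6deg) [ 0.   -0.   -0.81] shift after turn [-0.5244 -0.6825  0.0313] before [-0.5805 -0.6356  0.0313]
```

>>> apply_moves:
  moves:
    - [0,0,-0.81,0,0,0,1]
    - [0,0,0,-0.024,-0.031,0,1]
    - [0,0,0,-0.024,-0.031,0,1]
    - [0,0,0,-0.024,-0.031,0,1]
    - [0,0,0,-0.024,-0.031,0,1]
    - [0,0,0,-0.024,-0.031,0,1]
    - [0,0,0,-0.024,-0.031,0,1]
    - [0,0,0,-0.024,-0.031,0,1]
  grip_force: 60

```text
clock: 2.47
tcp_pos: [0.2922, 0.4145, 0.2315]
orientation: [0.238, 3.132, 0.001]
contact_force: [1.0, 0.5, -0.9]
grip_width: 0.0855
gripper_force: 0.0
```

>>> apply_moves:
  moves:
    - [0,0,0,-0.024,-0.031,0,1]
    - [0,0,0,-0.024,-0.031,0,1]
    - [0,0,0,-0.024,-0.031,0,1]
    - [0,0,0,-0.024,-0.031,0,1]
    - [0,0,0,-0.024,-0.031,0,1]
    - [0,0,0,-0.024,-0.031,0,1]
    - [0,0,0,-0.024,-0.031,0,1]
    - [0,0,0,-0.024,-0.031,0,1]

```text
clock: 3.13
tcp_pos: [0.4445, 0.1403, 0.2317]
orientation: [0.238, 3.132, 0.001]
contact_force: [0.7, 1.9, -0.9]
grip_width: 0.0856
gripper_force: 0.0
```

```bash
python3 -c "
from h import *
goal([.5735,-.0978,.2],1.419)"
```

```text
tcp [0.4445 0.1403 0.2317] yaw y 1.419 j [-0.73  0.12  0.32  2.05 -0.05  0.97  1.03] t 3.13 F [ 0.7  1.9 -0.9] w 0.0856
turn units(6deg) [ 0.01  0.01 -0.  ] shift after turn [-0.1636 -0.2158  0.0317] before [-0.1635 -0.2158  0.0317]
```

>>> apply_moves:
  moves:
    - [0,0,0,-0.024,-0.031,0,1]
    - [0,0,0,-0.024,-0.031,0,1]
    - [0,0,0,-0.024,-0.031,0,1]
    - [0,0,0,-0.024,-0.031,0.005,1]
    - [0,0,0,-0.024,-0.031,0.01,1]
    - [0,0,0,-0.024,-0.031,0.015,1]
    - [0,0,0,-0.0195,-0.0298,0.02,0.2]
    - [0,0,0,0,0,0,0]

```text
clock: 3.8
tcp_pos: [0.5723, -0.1039, 0.1785]
orientation: [-0.252, -3.129, 0.008]
contact_force: [-0.7, 0.7, 0.6]
grip_width: 0.0643
gripper_force: 0.0
```

```bash
python3 -c "
from h import *
goal([.5735,-.0978,.075],1.419)
for c in K: cv2.imwrite(f'pics/{c}1.png',grab_frame(c))"
```

```text
tcp [ 0.5723 -0.1039  0.1785] yaw y 1.41 j [-0.28  0.41  0.46  1.86 -0.21  0.93  1.68] t 3.8 F [-0.7  0.7  0.6] w 0.0643
turn units(6deg) [-0.05 -0.02 -0.08] shift after turn [-0.0002  0.0062  0.1035] before [-0.0004  0.0067  0.1034]
```

>>> apply_moves:
  moves:
    - [-0.05,-0.02,-0.08,0,0.0062,0.02,0]
    - [0,0,0,0,0,0.03,0]
    - [0,0,0,0,0,0.025,0]
    - [0,0,0,0,0,0.015,0]
    - [0,0,0,0,0,0.01,0]
    - [0,0,0,0,0,0.003,0]
    - [0,0,0,0,0,0,0]
    - [0,0,0,0,0,0,0]

```text
clock: 4.57
tcp_pos: [0.5746, -0.0889, 0.0795]
orientation: [0.224, 3.129, 0.008]
contact_force: [0.2, -0.7, -0.3]
grip_width: 0.0429
gripper_force: 0.0
```

```bash
python3 -c "
from h import *
goal([.5735,-.0978,.075],1.419)"
```

```text
tcp [ 0.5746 -0.0889  0.0795] yaw y 1.428 j [-0.24  0.54  0.38  1.93 -0.3   0.73  1.75] t 4.57 F [ 0.2 -0.7 -0.3] w 0.0429
turn units(6deg) [0.05 0.04 0.08] shift after turn [-0.0003 -0.009   0.0045] before [-0.0002 -0.009   0.0045]
```

>>> apply_moves:
  moves:
    - [0,0,0,0,-0.009,0.004,0]
    - [0,0,0,0,0,0,0]
    - [0,0,0,0,0,0,0]
    - [0,0,0,0,0,0,0]
    - [0,0,0,0,0,0,-1]
    - [0,0,0,0,0,0,-1]
    - [0,0,0,0,0,0,-1]
    - [0,0,0,0,0,0,-1]

```text
clock: 5.23
tcp_pos: [0.5725, -0.0985, 0.0747]
orientation: [0.226, 3.131, 0.008]
contact_force: [-1.8, -0.8, 3.9]
grip_width: 0.0125
gripper_force: 59.4
```

```bash
python3 -c "
from h import *
goal([.5735,-.0978,.075],1.419)"
```

```text
tcp [ 0.5725 -0.0985  0.0747] yaw y 1.427 j [-0.22  0.54  0.38  1.93 -0.3   0.72  1.76] t 5.23 F [-1.8 -0.8  3.9] w 0.0125
turn units(6deg) [0.05 0.02 0.08] shift after turn [-0.0009  0.0008 -0.0003] before [-0.0009  0.0008 -0.0003]
```

>>> apply_moves:
  moves:
    - [0,0,-1,0,0,0,-1]
    - [0,0,-1,0,0,0,-1]
    - [0,0,-1,0,0,0,-1]
    - [0,0,-1,0,0,0,-1]
    - [0,0,-1,0,0,0,-1]
    - [0,0,-1,0,0,0,-1]
    - [0,0,0,0,0,0,-1]
    - [0,0,0,0,0,0,-1]

```text
clock: 5.9
tcp_pos: [0.5726, -0.0993, 0.0747]
orientation: [-0.747, 3.047, 0.005]
contact_force: [-0.5, -4.4, 4.0]
grip_width: 0.0128
gripper_force: 59.5
```

```bash
python3 -c "
from h import *
goal([.5735,-.0978,.075],2.466)
print(telemetry.get_obs()['moment'])"
```

```text
tcp [ 0.5726 -0.0993  0.0747] yaw y 2.052 j [-0.1   0.52  0.22  1.92 -0.17  0.71  2.27] t 5.9 F [-0.5 -4.4  4. ] w 0.0128
turn units(6deg) [ 0.01  0.05 -3.96] shift after turn [-0.0017  0.0002 -0.0003] before [-0.0015  0.0009 -0.0003]
[-0.81978611  0.21482171 -0.03081265]
```

>>> apply_moves:
  moves:
    - [0,0,-1,0,0,0,-1]
    - [0,0,-1,0,0,0,-1]
    - [0,0,-1,0,0,0,-1]
    - [0,0,-1,0,0,0,-1]
    - [0,0,0,0,0,0,-1]
    - [0,0,0,0,0,0,-1]
    - [0,0,0,0,0,0,-1]
    - [0,0,0,0,0,0,-1]

```text
clock: 6.57
tcp_pos: [0.5729, -0.0997, 0.0747]
orientation: [-1.361, 2.826, 0.002]
contact_force: [0.8, -6.3, 2.8]
grip_width: 0.0128
gripper_force: 59.4
```

```bash
python3 -c "
from h import *
goal([.5735,-.0978,.075],2.466)
print(telemetry.get_obs()['moment'])"
```

```text
tcp [ 0.5729 -0.0997  0.0747] yaw y 2.468 j [-0.02  0.52  0.11  1.92 -0.09  0.71  2.61] t 6.57 F [ 0.8 -6.3  2.8] w 0.0128
turn units(6deg) [-0.01  0.05  0.02] shift after turn [-0.0019  0.0007 -0.0003] before [-0.0019  0.0007 -0.0003]
[-1.24473083  0.04746827 -0.01130072]
```

>>> apply_moves:
  moves:
    - [0,0,0,0,0,0,0]
    - [0,0,0,0,0,0,0]
    - [0,0,0,0,0,0,0]
    - [0,0,0,0,0,-0.01,0]
    - [0,0,0,0,0,-0.03,0]
    - [0,0,0,0,0,-0.04,0]
    - [0,0,0,0,0,-0.03,0]
    - [0,0,0,0,0,0,0]

```text
clock: 7.23
tcp_pos: [0.5761, -0.0989, 0.1917]
orientation: [-1.364, 2.814, -0.003]
contact_force: [0.9, -1.0, 0.0]
grip_width: 0.0426
gripper_force: 0.0
```

```bash
python3 -c "
from h import *
goal([.568,.0225,.15],2.678)"
```

```text
tcp [ 0.5761 -0.0989  0.1917] yaw y 2.473 j [-0.04  0.36  0.13  1.84 -0.06  0.93  2.6 ] t 7.23 F [ 0.9 -1.   0. ] w 0.0426
turn units(6deg) [-0.09  0.11 -1.95] shift after turn [-0.1049  0.0616  0.0417] before [-0.0897  0.0819  0.0421]
```

>>> apply_moves:
  moves:
    - [0,0,-1,0,0,0,0]
    - [0,0,-0.95,0,0,0,0]
    - [0,0,0,-0.03,0.018,0,0]
    - [0,0,0,-0.035,0.02,0,0]
    - [0,0,0,-0.03,0.018,0.02,0]
    - [0,0,0,-0.01,0.006,0.02,0]
    - [0,0,0,0,0,0,0]
    - [0,0,0,0,0,0,0]

```text
clock: 7.9
tcp_pos: [0.5628, 0.024, 0.1444]
orientation: [-1.653, 2.668, 0.006]
contact_force: [0.1, -1.1, 0.1]
grip_width: 0.0427
gripper_force: 0.0
```

Run:
```python
from h import *
goal([.568,.0225,.021],2.678)
F={c:grab_frame(c) for c in K}
for c in K: cv2.imwrite(f'pics/{c}2.png',F[c])
a=cv2.resize(F["top"][180:250,270:430],(800,350),interpolation=cv2.INTER_CUBIC)
b=cv2.resize(F["scene"][205:305,215:375],(400,250),interpolation=cv2.INTER_CUBIC)
b=np.hstack([b,np.zeros_like(b)]);cv2.imwrite("pics/chk2.png",np.vstack([a,b]))
```

```text
tcp [0.5628 0.024  0.1444] yaw y 2.68 j [-0.18  0.39  0.04  1.91 -0.03  0.84  2.55] t 7.9 F [ 0.1 -1.1  0.1] w 0.0427
turn units(6deg) [0.01 0.04 0.02] shift after turn [-0.001  -0.0053  0.1234] before [-0.0004 -0.0055  0.1234]
```

View pics/chk2.png

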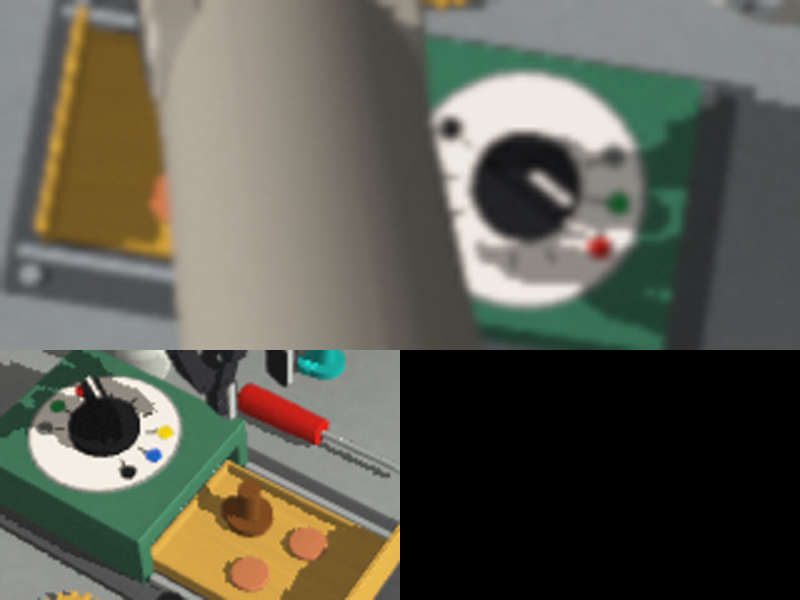

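The picture shows the selector's white line at (530,175)→(570,205), pointing at the red button at (600,246). The selector is set. The cam is still in the tray with the gripper above it. Next I'll descend and grip its hub.

>>> apply_moves:
  moves:
    - [0,0,0,0,-0.005,0.03,0]
    - [0,0,0,0,0,0.035,0]
    - [0,0,0,0,0,0.025,0]
    - [0,0,0,0,0,0.015,0]
    - [0,0,0,0,0,0.01,0]
    - [0,0,0,0,0,0.006,0]
    - [0,0,0,0,0,0,0]
    - [0,0,0,0,0,0,0]

```text
clock: 8.67
tcp_pos: [0.5695, 0.021, 0.0249]
orientation: [-1.648, 2.667, 0.003]
contact_force: [-1.0, 0.2, 0.5]
grip_width: 0.0427
gripper_force: 0.0
```

Run:
```python
from h import *
goal([.568,.0225,.022],2.678)
cv2.imwrite("pics/chk3.png",cv2.resize(grab_frame("scene")[220:320,270:400],(780,600),interpolation=cv2.INTER_CUBIC))
```

```text
tcp [0.5695 0.021  0.0249] yaw y 2.678 j [-0.17  0.58  0.03  1.96 -0.04  0.6   2.56] t 8.67 F [-1.   0.2  0.5] w 0.0427
turn units(6deg) [-0.02  0.06 -0.  ] shift after turn [-0.0007  0.002   0.0029] before [-0.0007  0.002   0.0029]
```

View pics/chk3.png

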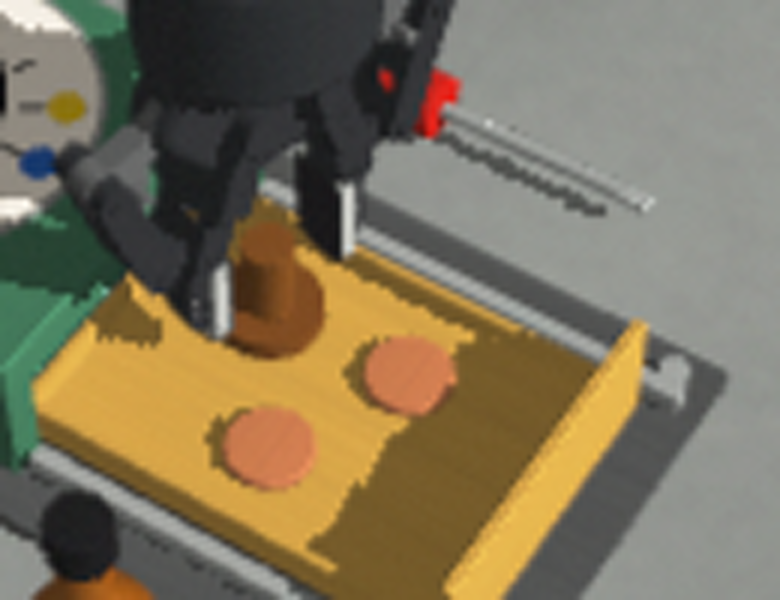

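The fingertips at (218,310) and (345,230) straddle the hub at (270,260) and are clear of the housing, coins and walls. Now I'll close.

>>> apply_moves:
  moves:
    - [0,0,0,0,0,0.003,0]
    - [0,0,0,0,0,0,-1]
    - [0,0,0,0,0,0,-1]
    - [0,0,0,0,0,0,-1]
    - [0,0,0,0,0,0,-1]
    - [0,0,0,0,0,0,-1]
    - [0,0,0,0,0,0,-1]
    - [0,0,0,0,0,-0.01,-1]

```text
clock: 9.38
tcp_pos: [0.5673, 0.0215, 0.0299]
orientation: [-1.651, 2.67, 0.006]
contact_force: [-0.9, 0.0, -1.6]
grip_width: 0.0162
gripper_force: 58.5
```

>>> apply_moves:
  moves:
    - [0,0,0,0,0,-0.02,-1]
    - [0,0,0,0,0,-0.03,-1]
    - [0,0,0,0,0,-0.035,-1]
    - [0,0,0,0,0,-0.035,-1]
    - [0,0,0,0,0,-0.035,-1]
    - [0,0,0,0,0,-0.02,-1]
    - [0,0,0,0,0,0,-1]
    - [0,0,0,0,0,0,-1]

```text
clock: 10.05
tcp_pos: [0.5684, 0.0207, 0.2073]
orientation: [-1.649, 2.666, 0.003]
contact_force: [-1.8, 0.3, -1.3]
grip_width: 0.0164
gripper_force: 58.6
```

Run:
```python
from h import *
goal([.488,-.367,.2])
cv2.imwrite("pics/chk4.png",cv2.resize(grab_frame("scene")[170:320,230:400],(680,600),interpolation=cv2.INTER_CUBIC))
```

```text
tcp [0.5684 0.0207 0.2073] yaw y 2.679 j [-0.18  0.32  0.05  1.85 -0.02  0.96  2.56] t 10.05 F [-1.8  0.3 -1.3] w 0.0164
turn units(6deg) [0. 0. 0.] shift after turn [ 0.3828 -0.1012  0.0048] before [ 0.3828 -0.1012  0.0048]
```

View pics/chk4.png

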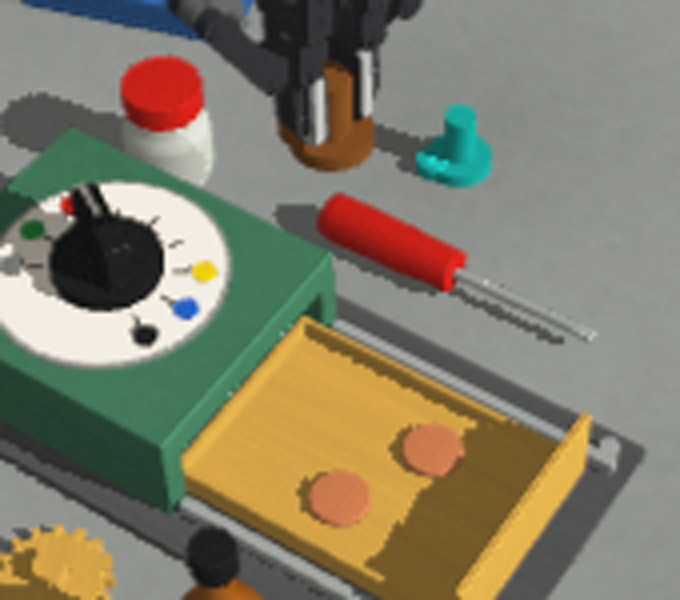

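The cam hangs upright in the gripper at about (335,130), and both coins are still in the tray. I'll turn the wrist to keep joint 7 in range, then carry it to the dish.

>>> apply_moves:
  moves:
    - [0,0,0.95,0,0,0,-1]
    - [0,0,0.95,0,0,0,-1]
    - [0,0,0.95,0,0,0,-1]
    - [0,0,0.95,0,0,0,-1]
    - [0,0,0.95,0,0,0,-1]
    - [0,0,0.95,0,0,0,-1]
    - [0,0,0.97,0,0,0,-1]
    - [0,0,0,0,0,0,-1]

```text
clock: 10.77
tcp_pos: [0.5666, 0.0206, 0.2038]
orientation: [0.633, -3.077, -0.006]
contact_force: [0.1, 0.5, -0.8]
grip_width: 0.0162
gripper_force: 58.5
```

```bash
python3 -c "
from h import *
goal([.488,-.367,.2],1.98)"
```

```text
tcp [0.5666 0.0206 0.2038] yaw y 1.977 j [-0.29  0.33  0.18  1.86 -0.08  0.96  1.9 ] t 10.77 F [ 0.1  0.5 -0.8] w 0.0162
turn units(6deg) [ 0.04  0.   -0.03] shift after turn [ 0.2263 -0.3243  0.0038] before [ 0.2253 -0.3251  0.0024]
```

>>> apply_moves:
  moves:
    - [0,0,0,0.012,-0.017,0,-1]
    - [0,0,0,0.019,-0.027,0,-1]
    - [0,0,0,0.019,-0.027,0,-1]
    - [0,0,0,0.019,-0.027,0,-1]
    - [0,0,0,0.019,-0.027,0,-1]
    - [0,0,0,0.019,-0.027,0,-1]
    - [0,0,0,0.019,-0.027,0,-1]
    - [0,0,0,0.019,-0.027,0,-1]

```text
clock: 11.43
tcp_pos: [0.5155, -0.2272, 0.2032]
orientation: [-0.644, 3.073, 0.008]
contact_force: [1.0, 0.3, -0.8]
grip_width: 0.0158
gripper_force: 58.6
```

>>> apply_moves:
  moves:
    - [0,0,0,0.019,-0.027,0,-1]
    - [0,0,0,0.019,-0.027,0,-1]
    - [0,0,0,0.019,-0.027,0,-1]
    - [0,0,0,0.014,-0.021,0.01,-1]
    - [0,0,0,0.01,-0.017,0.02,-1]
    - [0,0,0,0,0,0.03,-1]
    - [0,0,0,0,0,0.03,-1]
    - [0,0,0,0,0,0,-1]

```text
clock: 12.1
tcp_pos: [0.4859, -0.3642, 0.1069]
orientation: [0.641, -3.07, -0.02]
contact_force: [-0.9, 1.2, -1.2]
grip_width: 0.0165
gripper_force: 58.7
```

Run:
```python
from h import *
goal([.488,-.367,.017],1.98)
F=grab_frame("scene");cv2.imwrite("pics/scene5.png",F)
cv2.imwrite("pics/chk5.png",cv2.resize(F[130:250,110:270],(800,600),interpolation=cv2.INTER_CUBIC))
```

```text
tcp [ 0.4859 -0.3642  0.1069] yaw y 1.983 j [ 0.33  0.53  0.29  1.83 -0.2   0.82  2.7 ] t 12.1 F [-0.9  1.2 -1.2] w 0.0165
turn units(6deg) [ 0.13 -0.03  0.03] shift after turn [-0.0008 -0.0034  0.0899] before [-0.001  -0.0046  0.0898]
```

View pics/chk5.png

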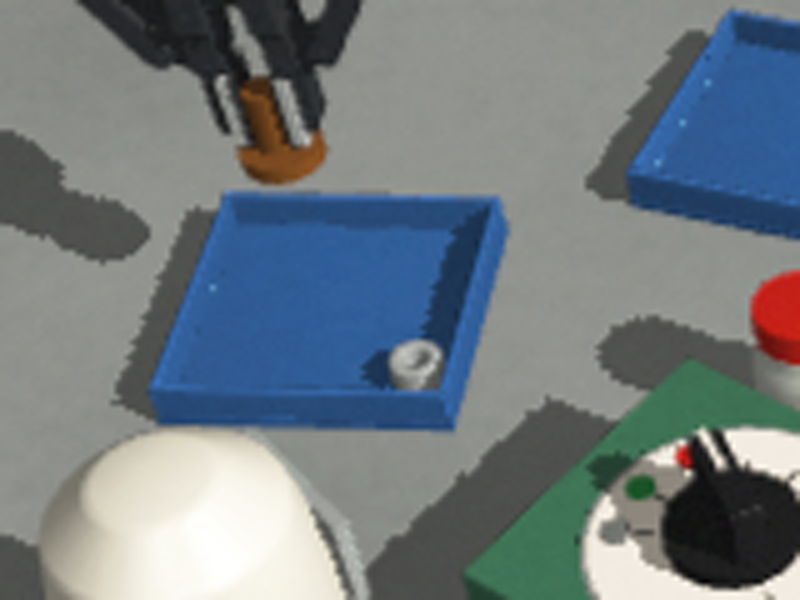

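>>> apply_moves:
  moves:
    - [0.1,0,0,-0.001,-0.003,0.02,-1]
    - [0,0,0,0,0,0.025,-1]
    - [0,0,0,0,0,0.02,-1]
    - [0,0,0,0,0,0.012,-1]
    - [0,0,0,0,0,0.007,-1]
    - [0,0,0,0,0,0,-1]
    - [0,0,0,0,0,0,-1]
    - [0,0,0,0,0,0,-1]

```text
clock: 12.82
tcp_pos: [0.4938, -0.3702, 0.0313]
orientation: [-0.637, 3.069, -0.012]
contact_force: [-0.3, 0.6, -0.3]
grip_width: 0.0158
gripper_force: 58.6
```

Run:
```python
from h import *
goal([.488,-.367,.017],1.98)
```

```text
tcp [ 0.4938 -0.3702  0.0313] yaw y 1.98 j [ 0.36  0.64  0.25  1.86 -0.24  0.66  2.73] t 12.82 F [-0.3  0.6 -0.3] w 0.0158
turn units(6deg) [-0.09  0.06  0.  ] shift after turn [0.004  0.0053 0.0143] before [0.0041 0.0054 0.0142]
```

>>> apply_moves:
  moves:
    - [0,0,0,0.004,0.005,0.004,-1]
    - [0,0,0,0,0,0.003,-1]
    - [0,0,0,0,0,0.003,-1]
    - [0,0,0,0,0,0.002,-1]
    - [0,0,0,0,0,0,-1]
    - [0,0,0,0,0,0,-1]
    - [0,0,0,0,0,0,-1]
    - [0,0,0,0,0,0,-1]

```text
clock: 13.48
tcp_pos: [0.4875, -0.3667, 0.0178]
orientation: [-0.637, 3.07, -0.01]
contact_force: [0.7, -0.2, -0.7]
grip_width: 0.0166
gripper_force: 58.6
```

Run:
```python
from h import *
goal([.488,-.367,.017],1.98)
```

```text
tcp [ 0.4875 -0.3667  0.0178] yaw y 1.98 j [ 0.36  0.65  0.24  1.88 -0.25  0.63  2.74] t 13.48 F [ 0.7 -0.2 -0.7] w 0.0166
turn units(6deg) [-0.07  0.04  0.  ] shift after turn [-0.0004 -0.0004  0.0008] before [-0.0004 -0.0004  0.0008]
```

No contact yet. I'll go down in small steps until the force shows it.

>>> apply_moves:
  moves:
    - [0,0,0,0,0,0.001,-1]
    - [0,0,0,0,0,0.001,-1]
    - [0,0,0,0,0,0,-1]
    - [0,0,0,0,0,0,-1]
    - [0,0,0,0,0,0,-1]
    - [0,0,0,0,0,0,-1]
    - [0,0,0,0,0,0,-1]
    - [0,0,0,0,0,0,-1]

```text
clock: 14.15
tcp_pos: [0.4873, -0.3667, 0.0158]
orientation: [-0.637, 3.07, -0.01]
contact_force: [-0.1, -0.9, -0.7]
grip_width: 0.016
gripper_force: 58.6
```

>>> apply_moves:
  moves:
    - [0,0,0,0,0,0.001,-1]
    - [0,0,0,0,0,0.001,-1]
    - [0,0,0,0,0,0,-1]
    - [0,0,0,0,0,0,-1]
    - [0,0,0,0,0,0,-1]
    - [0,0,0,0,0,0,-1]
    - [0,0,0,0,0,0,-1]
    - [0,0,0,0,0,0,-1]

```text
clock: 14.82
tcp_pos: [0.4875, -0.3669, 0.0151]
orientation: [-0.637, 3.07, -0.009]
contact_force: [-3.4, 2.1, 11.7]
grip_width: 0.0161
gripper_force: 60.3
```

>>> apply_moves:
  moves:
    - [0,0,0,0,0,-0.001,-0.2]
    - [0,0,0,0,0,0,-0.2]
    - [0,0,0,0,0,0,-0.2]
    - [0,0,0,0,0,0,-0.2]
    - [0,0,0,0,0,-0.01,-0.2]
    - [0,0,0,0,0,-0.02,-0.2]
    - [0,0,0,0,0,-0.035,-0.2]
    - [0,0,0,0,0,-0.035,-0.2]

```text
clock: 15.48
tcp_pos: [0.4857, -0.3657, 0.1154]
orientation: [-0.637, 3.072, -0.007]
contact_force: [1.0, -1.0, -0.4]
grip_width: 0.034
gripper_force: 0.0
```

Run:
```python
from h import *
goal([.67,.28,.25],1.419)
F=grab_frame("scene");cv2.imwrite("pics/scene6.png",F)
cv2.imwrite("pics/chk6.png",cv2.resize(F[130:250,110:270],(800,600),interpolation=cv2.INTER_CUBIC))
```

```text
tcp [ 0.4857 -0.3657  0.1154] yaw y 1.98 j [ 0.32  0.51  0.3   1.84 -0.2   0.81  2.7 ] t 15.48 F [ 1.  -1.  -0.4] w 0.034
turn units(6deg) [-0.04  0.04  5.36] shift after turn [-0.0845  0.6662 -0.1346] before [-0.4263  0.5184 -0.1361]
```

View pics/chk6.png

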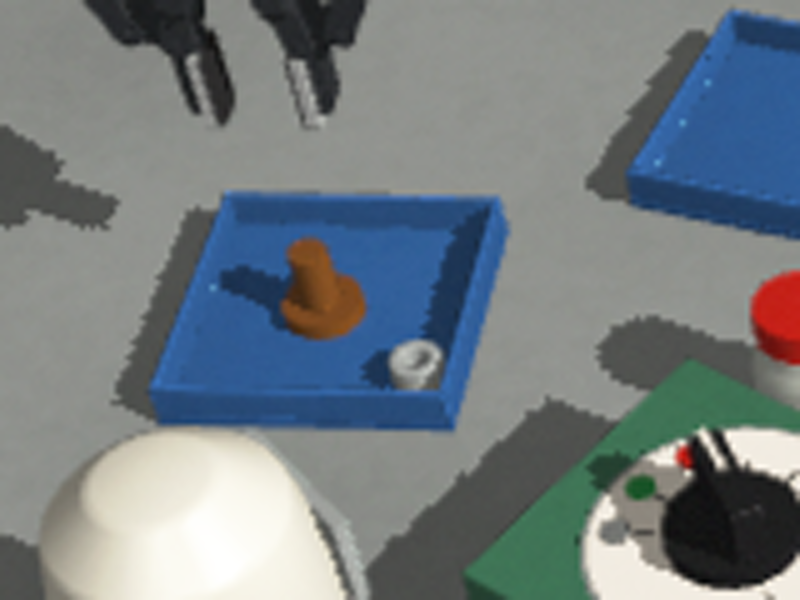

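The cam stands flat, hub up, at crop (320,300) in the dish, with the collar beside it at (415,365). Next I'll bring the closed fingers in front of the tray.

>>> apply_moves:
  moves:
    - [0,0,0.89,0,0,-0.02,-1]
    - [0,0,0.89,0,0,-0.02,-1]
    - [0,0,0.89,0,0,-0.02,-1]
    - [0,0,0.89,0,0,-0.02,-1]
    - [0,0,0.89,0,0,-0.02,-1]
    - [0,0,0.89,0,0,-0.01,-1]
    - [0,0,0,0,0,0,-1]
    - [0,0,0,0,0,0,-1]

```text
clock: 16.2
tcp_pos: [0.4861, -0.3656, 0.2252]
orientation: [0.23, 3.125, -0.007]
contact_force: [0.5, 0.4, -0.8]
grip_width: -0.0002
gripper_force: 0.0
```

Run:
```python
from h import *
goal([.617,.188,.22],1.419)
```

```text
tcp [ 0.4861 -0.3656  0.2252] yaw y 1.424 j [ 0.18  0.39  0.48  1.76 -0.21  1.03  2.16] t 16.2 F [ 0.5  0.4 -0.8] w -0.0002
turn units(6deg) [-0.04  0.08  0.05] shift after turn [-0.0457  0.5671  0.0052] before [-0.0484  0.5669  0.0034]
```

>>> apply_moves:
  moves:
    - [0,0,0,-0.003,0.02,0,-1]
    - [0,0,0,-0.003,0.037,0,-1]
    - [0,0,0,-0.003,0.037,0,-1]
    - [0,0,0,-0.003,0.037,0,-1]
    - [0,0,0,-0.003,0.037,0,-1]
    - [0,0,0,-0.003,0.037,0,-1]
    - [0,0,0,-0.003,0.037,0,-1]
    - [0,0,0,-0.003,0.037,0,-1]

```text
clock: 16.87
tcp_pos: [0.5506, -0.0915, 0.2228]
orientation: [0.23, 3.128, -0.007]
contact_force: [0.6, -0.5, -0.2]
grip_width: -0.0001
gripper_force: 0.0
```

>>> apply_moves:
  moves:
    - [0,0,0,-0.003,0.037,0,-1]
    - [0,0,0,-0.003,0.037,0,-1]
    - [0,0,0,-0.003,0.037,0,-1]
    - [0,0,0,-0.003,0.037,0,-1]
    - [0,0,0,-0.003,0.037,0,-1]
    - [0,0,0,-0.003,0.037,0,-1]
    - [0,0,0,-0.002,0.037,0,-1]
    - [0,0,0,-0.002,0.029,0,-1]

```text
clock: 17.53
tcp_pos: [0.6152, 0.1917, 0.2214]
orientation: [0.226, 3.128, -0.006]
contact_force: [0.2, -0.3, -1.2]
grip_width: 0.0001
gripper_force: 0.0
```

>>> apply_moves:
  moves:
    - [0,0,0,0,0,0,-1]
    - [0,0,0,0,0,0,-1]
    - [0,0,0,0,0,0.02,-1]
    - [0,0,0,0,0,0.03,-1]
    - [0,0,0,0,0,0.03,-1]
    - [0,0,0,0,0,0.02,-1]
    - [0,0,0,0,0,0,-1]
    - [0,0,0,0,0,0,-1]

```text
clock: 18.2
tcp_pos: [0.6158, 0.1855, 0.122]
orientation: [0.236, 3.128, -0.01]
contact_force: [0.2, -0.4, 0.0]
grip_width: -0.0001
gripper_force: 0.0
```

Run:
```python
from h import *
goal([.617,.188,.032],1.419)
F=grab_frame("scene")
cv2.imwrite("pics/chk7.png",cv2.resize(F[210:360,230:430],(800,600),interpolation=cv2.INTER_CUBIC))
```

```text
tcp [0.6158 0.1855 0.122 ] yaw y 1.42 j [-0.59  0.55  0.27  1.75 -0.18  0.87  1.18] t 18.2 F [ 0.2 -0.4  0. ] w -0.0001
turn units(6deg) [-0.06  0.05  0.01] shift after turn [-0.0008  0.0027  0.09  ] before [-0.0003  0.0032  0.0899]
```

View pics/chk7.png

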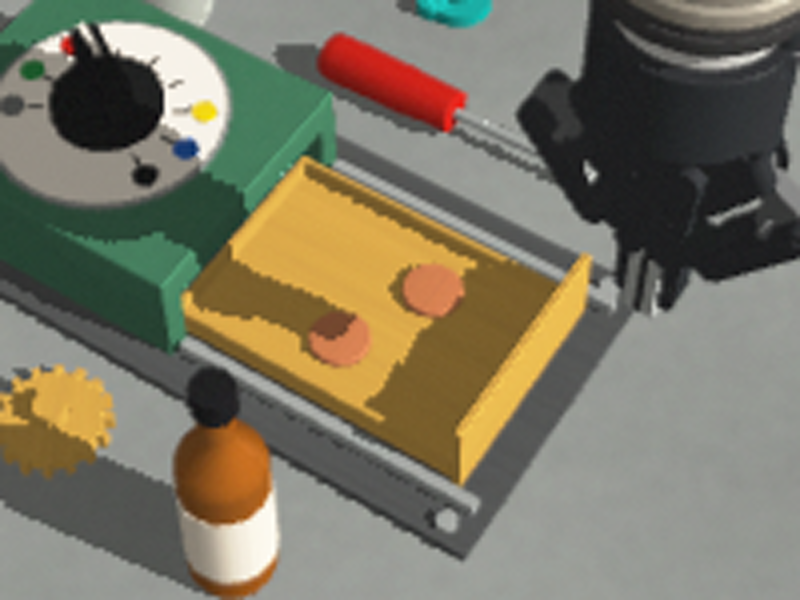

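The closed fingers stand just outside the front plate. The coins are inside, the selector is on red, and the bottle is well clear. Lowering, then pushing along the tool's −y, which is the frame's −y.

>>> apply_moves:
  moves:
    - [0,0,0,0,0,0.02,-1]
    - [0,0,0,0,0,0.03,-1]
    - [0,0,0,0,0,0.025,-1]
    - [0,0,0,0,0,0.013,-1]
    - [0,0,0,0,0,0.002,-1]
    - [0,0,0,0,-0.005,0,-1]
    - [0,0,0,0,-0.005,0,-1]
    - [0,0,0,0,0,0,-1]

```text
clock: 18.92
tcp_pos: [0.6173, 0.1755, 0.0351]
orientation: [0.237, 3.122, -0.006]
contact_force: [-0.3, 1.0, 0.0]
grip_width: 0.0001
gripper_force: 0.0
```

Run:
```python
from h import *
goal([.608-.1509*.05,.134-.9885*.05,.032],1.419)
```

```text
tcp [0.6173 0.1755 0.0351] yaw y 1.419 j [-0.55  0.66  0.24  1.79 -0.21  0.7   1.22] t 18.92 F [-0.3  1.   0. ] w 0.0001
turn units(6deg) [-0.03  0.1  -0.  ] shift after turn [ 0.0029 -0.0925  0.0031] before [ 0.0029 -0.0925  0.0034]
```

>>> apply_moves:
  moves:
    - [0,0,0,0.001,-0.006,0.002,-1]
    - [0,0,0,0.001,-0.006,0,-1]
    - [0,0,0,0,-0.005,0,-1]
    - [0,0,0,0,-0.004,0,-1]
    - [0,0,0,0,-0.004,0,-1]
    - [0,0,0,0,-0.004,0,-1]
    - [0,0,0,0,-0.004,0,-1]
    - [0,0,0,0,-0.005,0,-1]

```text
clock: 19.58
tcp_pos: [0.6084, 0.1407, 0.0313]
orientation: [0.233, 3.125, -0.005]
contact_force: [0.1, 1.2, -0.6]
grip_width: -0.0
gripper_force: 1.0
```

>>> apply_moves:
  moves:
    - [0,0,0,0,-0.006,0,-1]
    - [0,0,0,0,-0.006,0,-1]
    - [0,0,0,0,-0.007,0,-1]
    - [0,0,0,0,-0.007,0,-1]
    - [0,0,0,0,-0.007,0,-1]
    - [0,0,0,0,-0.007,0,-1]
    - [0,0,0,0,-0.007,0,-1]
    - [0,0,0,0,-0.007,0,-1]

```text
clock: 20.25
tcp_pos: [0.6, 0.0858, 0.0313]
orientation: [0.235, 3.126, -0.007]
contact_force: [0.5, 2.4, -1.7]
grip_width: -0.0001
gripper_force: 1.0
```

Run:
```python
from h import *
goal([.5735+.1509*.0815,-.0978+.9885*.0815,.034],1.419)
cv2.imwrite("pics/s8.png",grab_frame("scene"))
f=cv2.imread("pics/s8.png");print(blobs(f,(240,220,390,340),(3,110,120),(14,200,255))[:3])
for d in silhouettes("tray","scene")[:2]: print(d["p"],d["extent"])
```

```text
tcp [0.6    0.0858 0.0313] yaw y 1.421 j [-0.42  0.62  0.23  1.88 -0.21  0.65  1.35] t 20.25 F [ 0.5  2.4 -1.7] w -0.0001
turn units(6deg) [-0.04  0.07  0.02] shift after turn [-0.0016 -0.104  -0.0027] before [-0.0014 -0.104  -0.0023]
[(151, [310.04, 267.93]), (60, [285.32, 282.53]), (9, [297.0, 328.0])]
0.63 [304.6, 282.0, 57.9, 69.8]
0.38 [256.9, 233.4, 31.3, 27.9]
```

>>> apply_moves:
  moves:
    - [0,0,0,0,-0.007,0,-1]
    - [0,0,0,0,-0.007,0,-1]
    - [0,0,0,0,-0.007,0,-1]
    - [0,0,0,0,-0.007,0,-1]
    - [0,0,0,0,-0.007,0,-1]
    - [0,0,0,0,-0.007,0,-1]
    - [0,0,0,0,-0.007,0,-1]
    - [0,0,0,0,-0.007,0,-1]

```text
clock: 21.02
tcp_pos: [0.5915, 0.0305, 0.0315]
orientation: [0.235, 3.126, -0.007]
contact_force: [-0.1, 2.0, -1.4]
grip_width: 0.0001
gripper_force: 1.0
```

>>> apply_moves:
  moves:
    - [0,0,0,0,-0.006,0,-1]
    - [0,0,0,0,-0.005,0,-1]
    - [0,0,0,0,-0.004,0,-1]
    - [0,0,0,0,-0.003,0,-1]
    - [0,0,0,0,-0.003,0,-1]
    - [0,0,0,0,-0.002,0,-1]
    - [0,0,0,0,-0.002,0,-1]
    - [0,0,0,0,0,0,-1]

```text
clock: 21.68
tcp_pos: [0.588, 0.0061, 0.0317]
orientation: [0.235, 3.125, -0.007]
contact_force: [0.3, -0.5, 0.2]
grip_width: -0.0
gripper_force: 0.0
```

Run:
```python
from h import *
goal([.5735+.1509*.0815,-.0978+.9885*.0815,.034],1.419)
```

```text
tcp [0.588  0.0061 0.0317] yaw y 1.421 j [-0.29  0.6   0.22  1.93 -0.2   0.63  1.48] t 21.68 F [ 0.3 -0.5  0.2] w -0.0
turn units(6deg) [-0.04  0.07  0.02] shift after turn [-0.0013 -0.0234 -0.0023] before [-0.0013 -0.0234 -0.0022]
```

>>> apply_moves:
  moves:
    - [0,0,0,0,-0.002,0,-1]
    - [0,0,0,0,-0.002,0,-1]
    - [0,0,0,0,-0.002,0,-1]
    - [0,0,0,0,-0.002,0,-1]
    - [0,0,0,0,-0.001,0,-1]
    - [0,0,0,0,0,0,-1]
    - [0,0,0,0,0,0,-1]
    - [0,0,0,0,0,0,-1]

```text
clock: 22.35
tcp_pos: [0.5874, 0.0017, 0.0318]
orientation: [0.23, 3.125, -0.0]
contact_force: [1.1, 10.2, -1.3]
grip_width: 0.0002
gripper_force: 5.0
```

>>> apply_moves:
  moves:
    - [0,0,0,0,-0.002,0,-1]
    - [0,0,0,0,-0.001,0,-1]
    - [0,0,0,0,0,0,-1]
    - [0,0,0,0,0,0,-1]
    - [0,0,0,0,0,0,-1]
    - [0,0,0,0,0,0,-1]
    - [0,0,0,0,0,0,-1]
    - [0,0,0,0,0,0,-1]

```text
clock: 23.02
tcp_pos: [0.5874, 0.0016, 0.0319]
orientation: [0.226, 3.125, 0.004]
contact_force: [0.6, 16.1, -2.0]
grip_width: 0.0002
gripper_force: 7.9
```

>>> apply_moves:
  moves:
    - [0,0,0,0,0.006,0,-1]
    - [0,0,0,0,0.01,0,-1]
    - [0,0,0,0,0.02,0,-1]
    - [0,0,0,0,0.03,0,-1]
    - [0,0,0,0,0.035,0,-1]
    - [0,0,0,0,0.035,-0.02,-1]
    - [0,0,0,0,0.035,-0.035,-1]
    - [0,0,0,0,0.035,-0.035,-1]

```text
clock: 23.68
tcp_pos: [0.6143, 0.1889, 0.1102]
orientation: [0.235, 3.127, -0.01]
contact_force: [1.3, 0.7, -0.4]
grip_width: 0.0002
gripper_force: 0.0
```

>>> apply_moves:
  moves:
    - [0,0,0,0,0.035,-0.035,-1]
    - [0,0,0,0,0.035,-0.035,-1]
    - [0,0,0,0,0.03,-0.02,-1]
    - [0,0,0,0,0.02,0,-1]
    - [0,0,0,0,0,0,-1]
    - [0,0,0,0,0,0,-1]
    - [0,0,0,0,0,0,-1]
    - [0,0,0,0,0,0,-1]

```text
clock: 24.35
tcp_pos: [0.6307, 0.2934, 0.1878]
orientation: [0.239, 3.126, -0.01]
contact_force: [-0.6, 0.6, 0.8]
grip_width: -0.0002
gripper_force: 0.0
```

Run:
```python
from h import *
goal([.7,.3,.2])
F={c:grab_frame(c) for c in K}
for c in K: cv2.imwrite(f"pics/{c}9.png",F[c])
y=-.1515;ex=np.array([np.cos(y),np.sin(y)]);ey=np.array([-np.sin(y),np.cos(y)]);o=np.array([.5735,-.0978])
for c in K:
    h=cv2.cvtColor(F[c],cv2.COLOR_BGR2HSV)
    m=cv2.inRange(h,(18,120,60),(28,255,255)) # brass
    out=[]
    # frame-y profile of brass at z=.05 along several frame-x lines: last brass pixel along +y
    for x in(-.04,-.02,0,.02,.04):
        P=[(v,*proj(c,[*(o+x*ex+v*ey),.05])[0]) for v in np.arange(.05,.26,.0005)]
        vs=[v for v,a,b in P if m[int(round(b)),int(round(a))]]
        out.append((round(min(vs),4),round(max(vs),4)) if vs else None)
    print(c,out)
    print("coins",blobs(F[c],{"top":(280,185,345,240),"scene":(240,220,400,330)}[c],(3,110,120),(14,200,255)))
    q={"top":(348,190,404,245),"scene":(222,208,294,264)}[c]
    print("red",blobs(F[c],q,(0,120,60),(8,255,255)),"line",blobs(F[c][:],(q[0]+8,q[1]+5,q[2]-5,q[3]-5),(0,0,130),(180,45,255))[:4])
    for d in silhouettes("cam",c)[:3]: print("cam",round(d["p"],2),np.round(d["extent"],1))
    d=silhouettes("tray",c); print("tray",[(round(e["p"],2),np.round(e["extent"]).tolist()) for e in d[:2]])
```

```text
tcp [0.6307 0.2934 0.1878] yaw y 1.418 j [-0.72  0.56  0.28  1.56 -0.16  1.04  1.02] t 24.35 F [-0.6  0.6  0.8] w -0.0002
turn units(6deg) [0. 0. 0.] shift after turn [-0.0676  0.017  -0.0118] before [-0.0676  0.017  -0.0118]
scene [(np.float64(0.0855), np.float64(0.101)), (np.float64(0.085), np.float64(0.1075)), (np.float64(0.085), np.float64(0.1075)), (np.float64(0.0855), np.float64(0.1075)), (np.float64(0.0855), np.float64(0.1065))]
coins [(6, [297.0, 326.5]), (5, [293.0, 317.4]), (5, [283.6, 317.6]), (3, [282.67, 322.0])]
red [(13, [246.77, 221.08])] line [(1266, [258.71, 238.76]), (74, [282.57, 215.28]), (20, [251.75, 219.1]), (4, [232.5, 213.0])]
cam 0.77 [175.8 186.6  14.7  18.9]
cam 0.66 [342.3 205.7  20.8  20.7]
tray [(0.72, [152.0, 258.0, 71.0, 85.0]), (0.63, [293.0, 270.0, 38.0, 52.0])]
top [(np.float64(0.0855), np.float64(0.0875)), (np.float64(0.0865), np.float64(0.0885)), (np.float64(0.0845), np.float64(0.089)), (np.float64(0.0855), np.float64(0.0875)), (np.float64(0.086), np.float64(0.088))]
coins []
red [(12, [389.5, 229.0])] line [(945, [374.18, 219.25]), (61, [392.33, 215.51]), (19, [379.79, 217.37])]
cam 0.68 [333.  295.1  15.4  15.5]
cam 0.55 [477.4 256.6  16.9  17.5]
tray []
```

Run:
```python
from h import *
y=-.1515;ex=np.array([np.cos(y),np.sin(y)]);ey=np.array([-np.sin(y),np.cos(y)]);o=np.array([.5735,-.0978])
for n in("scene0","s8","scene9","top0","top9"):
    c="top" if n[0]=="t" else "scene"
    h=cv2.cvtColor(cv2.imread(f"pics/{n}.png"),cv2.COLOR_BGR2HSV)
    m=cv2.inRange(h,(18,120,130),(28,255,255));g=cv2.inRange(h,(60,80,30),(90,255,255))
    r=[];e=[]
    for x in(-.04,-.02,0,.02,.04):
        def run(msk,z,rng): 
            P=[(v,*proj(c,[*(o+x*ex+v*ey),z])[0]) for v in rng]
            return [round(float(v),4) for v,a,b in P if msk[int(round(b)),int(round(a))]]
        v=run(m,.05,np.arange(.2 if n[-1]=="0" else .08,.25,.0005)); r.append((v[0],v[-1]) if v else None)
        v=run(g,.06,np.arange(.06,.2 if c=="scene" else .13,.0005)); e.append(v[-1] if v else None)
    print(n,r,"housing edge",e)
```

```text
scene0 [(0.232, 0.244), (0.2305, 0.249), (0.231, 0.2475), (0.231, 0.247), (0.231, 0.2485)] housing edge [0.106, 0.0925, 0.0925, 0.0925, 0.093]
s8 [None, (0.0895, 0.1235), (0.0875, 0.1075), (0.099, 0.1875), (0.168, 0.188)] housing edge [0.0945, 0.0925, 0.092, 0.092, 0.091]
scene9 [(0.0855, 0.101), (0.085, 0.1075), (0.085, 0.1075), (0.09, 0.1075), (0.104, 0.1065)] housing edge [0.106, 0.088, 0.088, 0.088, 0.0865]
top0 [(0.23, 0.237), (0.231, 0.2355), (0.2295, 0.2365), (0.2305, 0.2375), (0.231, 0.236)] housing edge [0.0825, 0.081, 0.0815, 0.0825, 0.081]
top9 [(0.0855, 0.0875), (0.0865, 0.0885), (0.0845, 0.089), None, None] housing edge [0.0825, 0.081, 0.0815, 0.0825, 0.081]
```

The stall was firm: 16 N gave only 0.1 mm more. The front plate sits flush against the housing, with about 0.147 m of travel. The selector, cam and collar are in place and the arm is clear, so I'm handing in.

```bash
python3 -c "
from bench import order
print(order.hand_in())"
```

```text
the job is handed in; nothing more can be done
None
```

I handed the job in with the selector on the red marker, the bronze cam standing hub up beside the collar in the right-hand blue dish, and the tray pushed to its stop; both coins were in the tray when last seen, but I couldn't see inside once it was closed, and the hand-in returned no verdict.

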